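# Check the mould gap and show the gauge to the inspection camera

## Robot

A 7-joint arm with a two-finger parallel gripper is mounted at the origin on a cart in front of the work surface, level with it; the furniture and walls round the work are solid. World frame = base frame: x ahead of the robot, y to its left, z up, the work surface at z = 0. Lengths are in m, angles in rad, forces in N, time in s.
With the tool pointing down it reaches from about 0.425 to 0.95 m from the base axis. Payload 16.7 kg.
Tool frame: the origin (TCP) lies midway between the tips of the shut fingers; the grasp point (between the pads) lies 19 mm behind it; z points along the fingers, y is the line along which they close (so a half turn about z gives the same grasp; the last joint's range is limited). The gripper opens to 94 mm and grips with 3 to 60 N. Pads are 16 mm wide; open, the fingers measure 119 mm over their backs; the gripper's body (75 mm by 177 mm) begins 78 mm behind the grasp point.
Start: joints at [-1.26, 0.426, 0.074, 1.606, -0.034, 1.111, -0.067], TCP at [0.3, 0.605, 0.205] pointing down, gripper open.
Joint ranges: [-2.85, 2.85], [-0.5, 2.14], [-1.23, 1.37], [0.21, 2.46], [-1.02, 4.16], [0.16, 2.05], [-2.73, 2.73]. Speed limits (rad/s): [1.89, 1.89, 2.39, 2.39, 3.01, 3.01, 3.01].

## Interface

Orientations are given as a unit quaternion [x, y, z, w].
In Python, from workcell import sensors, snapshot, workorder, outline_of gives the robot as it stands.
- The arm moves only by the shell command python3 -m crank 'ROWS' [FORCE]. ROWS is a JSON object whose one key "steps" holds a list of rows, each a list of 3 entries, a list of its own where there are three numbers: the shift along the tool's x, y, z in units of 50 mm (1.0 is 50 mm), then the turn, a rotation vector about the tool's x, y, z in degrees, then the finger opening in mm, from 0 to 94. In form: {"steps": [[[dx, dy, dz], [ax, ay, az], gripper], ...]}. A call has exactly 10 rows; each row shifts and turns the commanded pose from where the row before left it, along the tool's axes as they then stand; what a row does not reach is not made up. A row lasts 1/10 s, in which the tool goes at most 50 mm and 8.59 degrees, less where a joint would pass 70% of its speed; a pose out of reach is approached as far as the arm can. A call is refused whole if a number of a shift passes 1 or a number of a turn 8.59, either way. A call with a gripper value outside its range is refused whole. The fingers move at their own pace and stop on an object; FORCE is the grip in N (left out, the last holds). Time passes only in rows, so rows that do not move let the fingers close, or fill a call up. It gives the time, the measured TCP pose, the force, the opening and the grip force at its end, in the units of the state.
- sensors.get_obs(): the state, without advancing time (a new reading comes with each control period).
- snapshot(name): name is "scene" or "top" or "wrist"; returns a dict with "img" (400x640x3 uint8, blue, green, red), "camera_matrix" (3x3 intrinsics, pixels), "R" (3x3) and "t" (3): a world point X has camera coordinates R X + t; the wrist camera has in their place "T_tool_cam" (4x4, takes a point from camera to tool coordinates, whose origin is the TCP and whose axes are the flange's). Camera axes: x right, y down, z forward; pixel columns grow to the right and rows downward; lengths in m; the calibration is good to about 2 mm. A picture is of the moment at which its call begins: read the wrist's pose just before it. There is no depth.
- workorder.finish_job(): hands the job in; it is judged then, once.
Trained networks look in a picture, given as the dict that the camera call returned (one of the last four; its "shot" number tells which), for a name from the list of things; names that differ only in an ending like _2 or _b are one class to them, and where a whole thing is asked for, a point or a joint stands for the part that bears it (a point fixed in the world has none). Each returns a list of dicts, best first, with "confidence" (0 to 1); they miss things now and then, are a little off and sometimes report something else, mostly with a low value. They report only what shows in the picture. A call takes as long as a camera call. They do not tell look-alikes from the thing itself.
- outline_of(thing, picture): "region" (400x640 bool, what is visible of it) and "uv" ([column, row] in pixels, amid what is visible of it).
The state is a dict: "clock": time; "joints": joint angles; "dq": joint speeds; "joint_torque": joint torques, N m; "tcp_pos": TCP position; "eef_rot": TCP orientation; "contact_force": force on the tool from outside, world axes, zero at the start; "moment": the same for the moment, N m; "gripper_width": opening from 0.0 (shut) to 1.0 (fully open); "finger_force": force on a finger pad.
Only numpy, scipy, OpenCV 4.12 (cv2) and the standard library are available. Lean on these libraries where they do the work, as an engineer would, in place of code of your own. Each camera call takes 0.05 s, during which the arm holds its last target. There are 200 camera calls.

## Task

Take the gap gauge with the flat rectangular wooden handle out of the rack and try the gap between the two plaster mould halves: push its blade in near the middle of the gap until the shoulders rest on the moulds. Then draw it out and hold it, handle up, in front of the inspection camera with the middle of the blade 120 mm from the lens on the lens axis and the blade's flat face square to the lens (the camera looks down at a slant, so the gauge leans back with it), and finish while still holding it there, still. Touch neither the camera nor its stand, and leave the round-handled gauge, the cup and the bowl where they are.

Things in the scene. Friction and masses are not known exactly. Their poses are not given: they have to be found in the camera images.
- gap_gauge: Gap gauge, 128 mm, 130 g (varies by a third), blade down in either rack slot. Origin: centre of the tip; z up to the handle, x square to the flat face. Steel blade 6 mm (x) by 30 (y), z 0 to 60 mm, last 4 mm 3.5 thick; shoulder plate 24 (x) by 44 (y), z 60 to 68; rectangular light wood handle 22 (x) by 30 (y), z 68 to 128, flat faces with brass rivets. Grip it at z = 98 mm, e.g. across x.
- gauge_mark (a point): Middle of the gap gauge's blade: 30 mm above its tip on its z axis.
- round_gauge: Another gauge like it, with a round turned handle (28 mm diameter, to z = 128 mm) and a 10 mm thick blade, too thick for the gap; it stands in the rack's other slot and stays there. Origin and axes as for the gap gauge.
- rack: Fixed wooden block 60 (x) by 190 (y) by 75 mm high with two slots, 13 (x) by 34 (y) and 66 mm deep, at y = -45 and +45 mm. Origin: centre of its underside. The gauges stand in it to their shoulders, tips 15 mm above the worktop, handles from 83 to 143 mm; their y axes run along the rack's y.
- cradle: Fixed plywood board 190 (x) by 150 (y) by 15 mm with two pale plaster mould halves (62 by 120 by 85 mm) fixed on it back to back. Origin: centre of its underside. The moulds' flat tops are 100 mm above it; the open gap between them is 9 mm wide (x = -4.5 to 4.5), along y from -60 to 60 mm, down to the board. With the shoulders on the moulds the gauge's tip is 40 mm above the origin.
- camera_head: Head of the inspection camera: grey box 62 by 50 by 46 mm with a metal ring (48 mm diameter) round a black lens. Origin: centre of the front of the lens. It looks along its own -x axis, roughly to the robot and 25 degrees down; its z points up, leaning to the robot by 25 degrees; its y is level. Fixed to the stand.
- focus (a point): The point in the air where the middle of the blade shall be: on the lens axis, 120 mm in front of the lens (at -120 mm on the camera head's x), 220 mm above the worktop.
- camera_stand: Fixed stand of the camera: grey foot 120 by 110 by 14 mm, centred 20 mm in front of the mast; round steel mast, 18 mm diameter, 347 mm high; short arm to the head, whose lens is 160 mm in front of the mast (-x) and 271 mm above the worktop. Origin: centre of the mast's foot, on the worktop.
- cup: A white hand-thrown cup, 60 mm diameter, 53 mm high, standing loose on the worktop in front; leave it alone. Origin: centre of its foot.
- bowl: A small white bowl, 71 mm diameter, 44 mm high, standing loose behind the rack; leave it alone. Origin: centre of its foot.
Things that resemble listed ones, but are neither listed nor needed, are in the scene too. What is shaped like the gap_gauge but orange is not meant.

How it is judged:
By the outcome, as a careful person would: the job done as asked, in the order asked, and still so for the second after the job is handed in, while the arm keeps its last pose, push and grip.
It also fails if it takes over 45 s, if anything falls off the work surface, if the arm or the gripper's body presses on something with over 40 N, if the wrist force passes 120 N, or if a joint passes its speed limit or range.

## Working session

There is one attempt and no reset: what is moved stays moved. The work goes in short steps, Python scripts to look and compute and a shell command to move; the robot and the scene stay as the last step left them, time stands still between calls to the robot, and variables do not carry over. Pictures are saved under pics/ and viewed, at most 10 in all, crops included, and the job is handed in when it is done.

```bash
mkdir -p pics; cat > shot.py <<'E'
from workcell import sensors, snapshot, workorder, outline_of
import numpy as np, cv2, json
def ray(p,uv):
    K=p["camera_matrix"];R=np.array(p["R"]);t=np.array(p["t"])
    d=R.T@np.linalg.inv(K)@np.array([uv[0],uv[1],1.]);return -R.T@t,d
def at_z(p,uv,z):
    o,d=ray(p,uv);return o+d*(z-o[2])/d[2]
def proj(p,X):
    X=np.atleast_2d(X);c=X@np.array(p["R"]).T+p["t"];u=c@np.array(p["camera_matrix"]).T;return u[:,:2]/u[:,2:]
E
python3 - <<'E'
from shot import *
o=sensors.get_obs();print({k:np.round(v,3).tolist() for k,v in o.items()})
for n in ["scene","top"]:
    p=snapshot(n);cv2.imwrite(f"pics/{n}0.png",p["img"])
    print(n,np.round(p["camera_matrix"],1).tolist(),np.round(p["R"],3).tolist(),np.round(p["t"],3).tolist())
    for t in "gap_gauge round_gauge rack cradle camera_head camera_stand cup bowl".split():
        for d in outline_of(t,p)[:3]:
            r=d["region"];c,_=cv2.findContours(r.astype(np.uint8),0,2)
            b=cv2.minAreaRect(np.vstack(c)) if c else None
            print(t,round(d["confidence"],2),np.round(d["uv"]).tolist(),r.sum(),np.round(cv2.boxPoints(b)).tolist() if b else None)
E
```

```text
{'clock': 0.0, 'joints': [-1.259, 0.427, 0.074, 1.607, -0.034, 1.111, -0.067], 'dq': [-0.001, 0.001, 0.0, -0.001, -0.002, 0.0, -0.0], 'joint_torque': [-0.0, -93.579, 3.666, -45.419, -0.049, 0.02, 0.0], 'tcp_pos': [0.3, 0.604, 0.205], 'eef_rot': [0.228, 0.974, -0.001, -0.0], 'contact_force': [0.529, 0.665, 0.736], 'moment': [0.024, 0.017, 0.008], 'finger_force': 0.0, 'gripper_width': 1.0}
scene [[437.5, 0.0, 324.5], [0.0, 437.5, 195.5], [0.0, 0.0, 1.0]] [[0.689, -0.725, 0.003], [-0.381, -0.365, -0.849], [0.617, 0.584, -0.528]] [-0.436, 0.367, 0.691]
gap_gauge 0.75 [354.0, 312.0] 775 [[336.0, 327.0], [344.0, 289.0], [370.0, 294.0], [362.0, 332.0]]
gap_gauge 0.59 [270.0, 231.0] 672 [[257.0, 207.0], [275.0, 207.0], [275.0, 256.0], [257.0, 256.0]]
round_gauge 0.76 [307.0, 296.0] 522 [[293.0, 302.0], [305.0, 275.0], [329.0, 285.0], [317.0, 312.0]]
round_gauge 0.75 [332.0, 333.0] 4530 [[267.0, 328.0], [289.0, 279.0], [391.0, 326.0], [368.0, 375.0]]
rack 0.9 [331.0, 333.0] 4823 [[266.0, 328.0], [290.0, 278.0], [392.0, 327.0], [369.0, 376.0]]
cradle 0.77 [217.0, 224.0] 4480 [[162.0, 214.0], [
[... 864 characters left out ...]
0], [362.0, 299.0]]
round_gauge 0.7 [386.0, 277.0] 155 [[374.0, 274.0], [391.0, 274.0], [391.0, 284.0], [374.0, 284.0]]
cradle 0.67 [226.0, 256.0] 4445 [[196.0, 219.0], [257.0, 219.0], [257.0, 293.0], [196.0, 293.0]]
camera_head 0.91 [327.0, 137.0] 1003 [[313.0, 117.0], [337.0, 115.0], [341.0, 159.0], [316.0, 161.0]]
camera_stand 0.76 [321.0, 125.0] 2357 [[293.0, 68.0], [334.0, 64.0], [343.0, 158.0], [302.0, 162.0]]
cup 0.89 [296.0, 283.0] 435 [[280.0, 286.0], [297.0, 269.0], [312.0, 284.0], [296.0, 301.0]]
bowl 0.85 [360.0, 189.0] 594 [[346.0, 177.0], [373.0, 177.0], [373.0, 203.0], [346.0, 203.0]]
bowl 0.35 [294.0, 284.0] 496 [[279.0, 286.0], [297.0, 269.0], [314.0, 286.0], [296.0, 303.0]]
```

```bash
python3 - <<'E'
import cv2
a=cv2.imread("pics/top0.png")[40:320,160:480];cv2.imwrite("pics/v1.png",cv2.resize(a,None,fx=2,fy=2,interpolation=2)[:600,:])
a=cv2.imread("pics/scene0.png")[80:390,150:450];cv2.imwrite("pics/v2.png",cv2.resize(a,(580,600),interpolation=2))
E
```

```text
(no output)
```

View pics/v1.png

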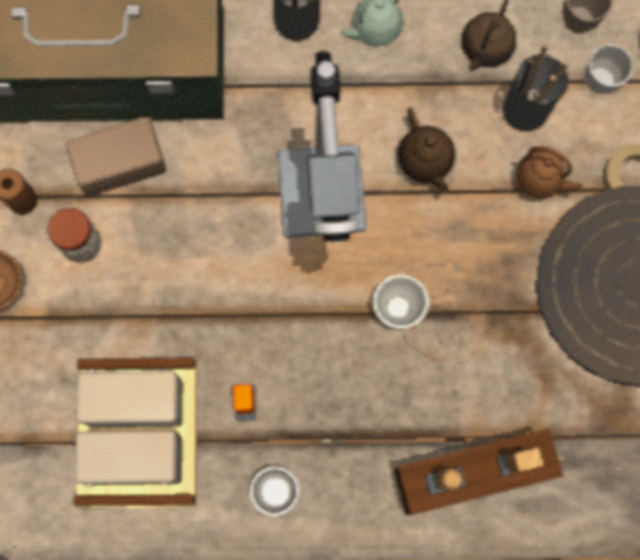

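View pics/v2.png

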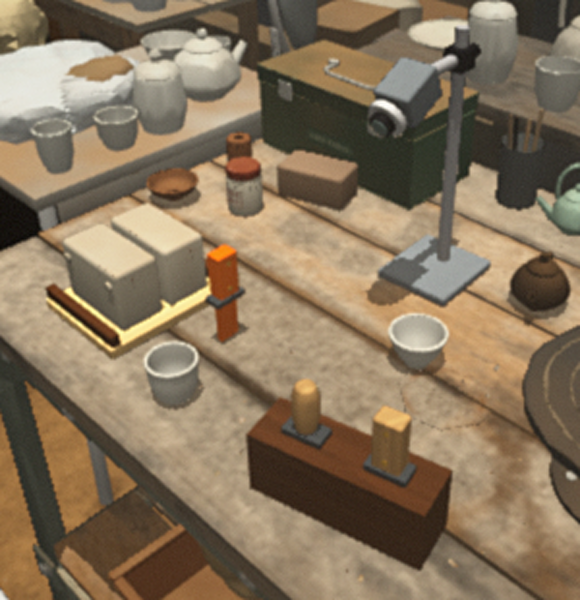

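The first view shows the rack at the bottom right with two gauges, the cradle at the left with its gap running along the image, and the camera at the top centre. Candidates in the scene picture:
- (354,312): wood handle with flat faces.
- (307,296): round handle.
- (270,231): orange.

The one at (354,312) fits the description. Next I confirm it in a crop and fit the poses.

```bash
cat > fit.py <<'E'
from shot import *
from scipy.optimize import minimize
from scipy.spatial.transform import Rotation as Ro
def box(x0,x1,y0,y1,z0,z1): return np.array([[x,y,z] for x in(x0,x1) for y in(y0,y1) for z in(z0,z1)])
def cyl(x,y,r,z0,z1): 
    a=np.linspace(0,2*np.pi,16,endpoint=False);return np.array([[x+r*np.cos(t),y+r*np.sin(t),z] for t in a for z in(z0,z1)])
Rh=Ro.from_euler('y',-25,degrees=True).as_matrix()  # head frame in stand frame: -x tilts down
def head(P): return P@Rh.T+np.array([-.16,0,.271])
HEAD=[head(box(.004,.066,-.025,.025,-.023,.023))]
M=dict(rack=[box(-.03,.03,-.095,.095,0,.075)],
 cradle=[box(-.095,.095,-.075,.075,0,.015)]+[box(s*.0355-.031,s*.0355+.031,-.06,.06,.015,.1) for s in(-1,1)],
 gap_gauge=[box(-.011,.011,-.015,.015,.083,.143),box(-.012,.012,-.022,.022,.075,.083)],
 foot=[box(-.08,.04,-.055,.055,0,.014)],head=HEAD)
M["stand"]=M["foot"]+[cyl(0,0,.009,0,.347)]+HEAD
def render(parts,p,q,S=4):
    m=np.zeros((400*S,640*S),np.uint8);c,s=np.cos(q[2]),np.sin(q[2])
    for P in parts:
        W=P@np.array([[c,-s,0],[s,c,0],[0,0,1]]).T+[q[0],q[1],0]
        cv2.fillConvexPoly(m,cv2.convexHull(np.round((proj(p,W)+.5)*S).astype(np.int32)),1)
    return cv2.resize(m.astype(np.float32),(640,400),interpolation=cv2.INTER_AREA)
def fit(parts,obs,q0):
    def f(v):
        q=np.array([v[0]*.01,v[1]*.01,v[2]*.1])+q0;e=0
        for p,m in obs:
            r=render(parts,p,q);e+=1-np.minimum(r,m).sum()/np.maximum(r,m).sum()
        return e/len(obs)
    best=min((minimize(f,np.array([a,b,c]),method="Nelder-Mead",options=dict(initial_simplex=np.array([a,b,c])+np.vstack([np.zeros(3),np.eye(3)]),xatol=.005,fatol=1e-5)) for a,b,c in[(0,0,0),(.5,-.5,.5),(-.5,.5,-.5)]),key=lambda r:r.fun)
    v=best.x;return np.array([v[0]*.01,v[1]*.01,v[2]*.1])+q0,best.fun
E
python3 - <<'E'
from fit import *
p={n:snapshot(n) for n in("scene","top")}
def get(t,n,uv):
    L=[d for d in outline_of(t,p[n]) if np.hypot(*(np.array(d["uv"])-uv))<15]
    return (p[n],L[0]["region"].astype(np.float32)) if L else None
T=p["top"]
print("rack c",at_z(T,(400,275),.075),"cradle",at_z(T,(226,256),.06),"stand",at_z(T,(322,104),.0),"cup",at_z(T,(296,285),.03),"bowl",at_z(T,(360,190),.03))
def go(name,model,q0,lst):
    o=[g for g in (get(*l) for l in lst) if g is not None]
    for s in ([o]+[[k] for k in o] if len(o)>1 else [o]):
        q,e=fit(M[model],s,np.array(q0));print(name,len(s),np.round(q[:2],4),round(np.degrees(q[2]),1),"loss",round(e,3))
np.set_printoptions(suppress=True,precision=3)
r=at_z(T,(400,275),.06);go("rack","rack",[r[0],r[1],-.25+.5],[("rack","scene",(331,333)),("rack","top",(400,275)),("gap_gauge","top",(400,275))])
r=at_z(T,(421,268),.14);go("gauge","gap_gauge",[r[0],r[1],.25],[("gap_gauge","scene",(354,312)),("gap_gauge","top",(421,268))])
r=at_z(T,(226,256),.05);go("cradle","cradle",[r[0],r[1],1.57],[("cradle","scene",(217,224)),("cradle","top",(226,256))])
r=at_z(T,(322,104),.0);go("stand","stand",[r[0],r[1],0.05],[("camera_stand","scene",(384,150)),("camera_stand","top",(321,125))])
go("head","head",[r[0],r[1],0.05],[("camera_head","scene",(340,130)),("camera_head","top",(327,137))])
a=cv2.resize(p["scene"]["img"][265:385,255:405],None,fx=5,fy=5,interpolation=2);cv2.imwrite("pics/v3.png",a)
E
```

```text
rack c [ 0.43155908 -0.20498218  0.075     ] cradle [0.48429133 0.21743459 0.06      ] stand [ 0.8972084  -0.02711527  0.        ] cup [0.41225899 0.0470212  0.03      ] bowl [ 0.65116404 -0.11976012  0.03      ]
rack 2 [ 0.431 -0.204] 13.2 loss 0.209
rack 1 [ 0.43  -0.205] 13.2 loss 0.181
rack 1 [ 0.431 -0.204] 13.4 loss 0.23
gauge 1 [ 0.441 -0.248] 12.4 loss 0.082
cradle 2 [0.487 0.224] 107.6 loss 0.249
cradle 1 [0.486 0.222] 97.8 loss 0.193
cradle 1 [0.491 0.224] 110.1 loss 0.299
stand 2 [ 0.828 -0.018] 3.6 loss 0.172
stand 1 [ 0.831 -0.016] 4.6 loss 0.21
stand 1 [ 0.828 -0.019] 3.0 loss 0.127
head 1 [ 0.85  -0.015] 4.9 loss 0.236
```

View pics/v3.png

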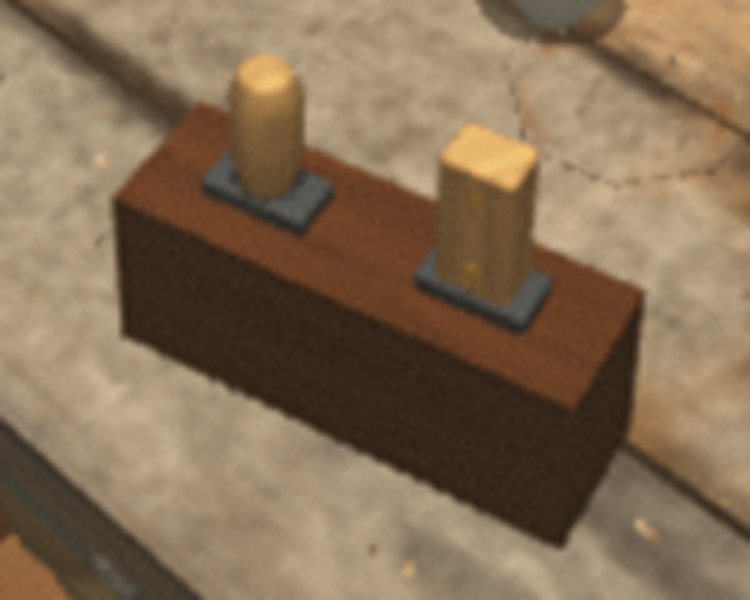

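The crop confirms it: the flat handle with rivets stands at scene (354,312), right slot, and the round one at (307,296). I'll refit the cradle with yaw near 0 and check the overlays.

```bash
cat >> fit.py <<'E'
M["stand"]=M["stand"]+[np.vstack([cyl(0,0,.012,.3,.335),head(box(.05,.066,-.008,.008,-.008,.012))]),head(np.array([[x,.024*np.cos(t),.024*np.sin(t)] for t in np.linspace(0,6.28,16) for x in(0,.006)]))]
def overlay(img,parts,p,q,col):
    c,s=np.cos(q[2]),np.sin(q[2])
    for P in parts:
        W=P@np.array([[c,-s,0],[s,c,0],[0,0,1]]).T+[q[0],q[1],0]
        uv=proj(p,W)
        if len(P)==8:
            for i in range(8):
                for k in(1,2,4):
                    j=i^k
                    if j>i: cv2.line(img,*[tuple(int(v) for v in (uv[a]*5+2)) for a in(i,j)],col,1)
        else: cv2.polylines(img,[cv2.convexHull(np.int32(uv*5+2))],True,col,1)
E
python3 - <<'E'
from fit import *
np.set_printoptions(suppress=True,precision=4)
p={n:snapshot(n) for n in("scene","top")}
def get(t,n,uv):
    L=[d for d in outline_of(t,p[n]) if np.hypot(*(np.array(d["uv"])-uv))<15]
    return (p[n],L[0]["region"].astype(np.float32)) if L else None
def go(name,model,q0,lst):
    o=[g for g in (get(*l) for l in lst) if g is not None]
    for s in ([[k] for k in o]+[o] if len(o)>1 else [o]):
        q,e=fit(M[model],s,np.array(q0));print(name,len(s),q[:2],round(np.degrees(q[2]),1),"loss",round(e,3))
    return q
Q={}
Q["gap_gauge"]=go("gauge","gap_gauge",[.441,-.248,.23],[("gap_gauge","scene",(354,312)),("gap_gauge","top",(421,268))])
Q["cradle"]=go("cradle","cradle",[.487,.22,0],[("cradle","scene",(217,224)),("cradle","top",(226,256))])
Q["stand"]=go("stand","stand",[.83,-.018,0.07],[("camera_stand","scene",(384,150)),("camera_stand","top",(321,125))])
np.save("q.npy",Q)
big={n:cv2.resize(p[n]["img"],None,fx=5,fy=5,interpolation=2) for n in p}
for n in p:
    for k in Q: overlay(big[n],M[k],p[n],Q[k],(0,0,255))
def cr(n,x,y,w,h): return big[n][y*5:(y+h)*5,x*5:(x+w)*5]
fitto=lambda a:cv2.resize(a,(400,300),interpolation=3)
A=np.vstack([np.hstack([fitto(cr("top",180,215,120,90)),fitto(cr("top",265,60,136,102))]),np.hstack([fitto(cr("scene",150,170,140,105)),fitto(cr("scene",300,90,200,150))])])
cv2.imwrite("pics/v4.png",A)
E
```

```text
gauge 1 [ 0.4402 -0.248 ] 17.2 loss 0.112
gauge 1 [ 0.4418 -0.2477] 15.2 loss 0.121
gauge 2 [ 0.4415 -0.2469] 15.9 loss 0.118
cradle 1 [0.4869 0.2213] -0.4 loss 0.062
cradle 1 [0.4896 0.2212] -0.3 loss 0.029
cradle 2 [0.4886 0.2214] -0.0 loss 0.048
stand 1 [ 0.8309 -0.0157] 6.0 loss 0.185
stand 1 [ 0.831  -0.0185] 3.0 loss 0.091
stand 2 [ 0.83   -0.0171] 4.7 loss 0.144
```

View pics/v4.png

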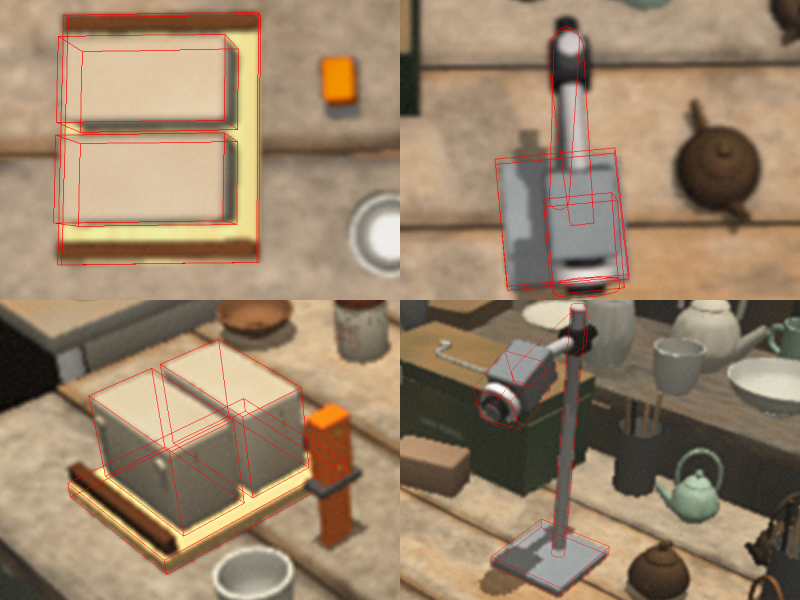

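```bash
python3 -m crank '{"steps":[[[0,0,0],[0,0,8.1],94],[[0,0,0],[0,0,8.1],94],[[0,0,0],[0,0,8.1],94],[[0,0,0],[0,0,8.1],94],[[0,0,0],[0,0,8.1],94],[[0,0,0],[0,0,8.1],94],[[-0.551,0.104,-0.036],[0,0,0],94],[[-0.551,0.104,-0.036],[0,0,0],94],[[-0.551,0.104,-0.036],[0,0,0],94],[[-0.551,0.104,-0.036],[0,0,0],94]]}'
python3 -m crank '{"steps":[[[-0.551,0.104,-0.036],[0,0,0],94],[[-0.551,0.104,-0.036],[0,0,0],94],[[-0.551,0.104,-0.036],[0,0,0],94],[[-0.551,0.104,-0.036],[0,0,0],94],[[-0.551,0.104,-0.036],[0,0,0],94],[[-0.551,0.104,-0.036],[0,0,0],94],[[-0.551,0.104,-0.036],[0,0,0],94],[[-0.551,0.104,-0.036],[0,0,0],94],[[-0.551,0.104,-0.036],[0,0,0],94],[[-0.551,0.104,-0.036],[0,0,0],94]]}'
```

```text
clock: 2.95
tcp_pos: [0.3491, 0.5025, 0.2128]
eef_rot: [0.609, 0.793, 0.0, -0.0]
contact_force: [0.0, 0.1, -0.6]
gripper_width: 0.999
finger_force: 0.0
clock: 3.95
tcp_pos: [0.4707, 0.2497, 0.2309]
eef_rot: [0.609, 0.793, 0.0, -0.0]
contact_force: [0.6, 0.5, 0.9]
gripper_width: 0.998
finger_force: 0.0
```

```bash
cat >> fit.py <<'E'
def wrist():
    o=sensors.get_obs();p=snapshot("wrist")
    T=np.eye(4);T[:3,:3]=Ro.from_quat(o["eef_rot"]).as_matrix();T[:3,3]=o["tcp_pos"]
    C=np.linalg.inv(T@np.array(p["T_tool_cam"]));p=dict(p);p["R"]=C[:3,:3];p["t"]=C[:3,3];return p,o
E
python3 - <<'E'
from fit import *
p,o=wrist();np.savez("wr0.npz",img=p["img"],camera_matrix=p["camera_matrix"],R=p["R"],t=p["t"])
Q=np.load("q.npy",allow_pickle=True).item()
print(o["tcp_pos"],np.round(-p["R"].T@p["t"],3),np.round(p["R"][2],2))
b=cv2.resize(p["img"],None,fx=5,fy=5,interpolation=2)
overlay(b,M["cradle"],p,Q["cradle"],(0,0,255))
cv2.imwrite("pics/v5.png",cv2.resize(b,(800,500),interpolation=3))
E
python3 -m crank '{"steps":[[[-0.592,-0.196,0],[0,0,0],94],[[-0.592,-0.196,0],[0,0,0],94],[[-0.592,-0.196,0],[0,0,0],94],[[-0.592,-0.196,0],[0,0,0],94],[[-0.592,-0.196,0],[0,0,0],94],[[-0.592,-0.196,0],[0,0,0],94],[[-0.592,-0.196,0],[0,0,0],94],[[-0.592,-0.196,0],[0,0,0],94],[[-0.592,-0.196,0],[0,0,0],94],[[-0.592,-0.196,0],[0,0,0],94]]}'
```

```text
[0.47068099 0.24974581 0.23093525] [0.453 0.318 0.41 ] [ 0.06 -0.23 -0.97]
clock: 5.0
tcp_pos: [0.452, -0.0615, 0.2309]
eef_rot: [0.609, 0.793, 0.0, 0.0]
contact_force: [-0.0, 0.7, 0.3]
gripper_width: 1.003
finger_force: 0.0
```

View pics/v5.png

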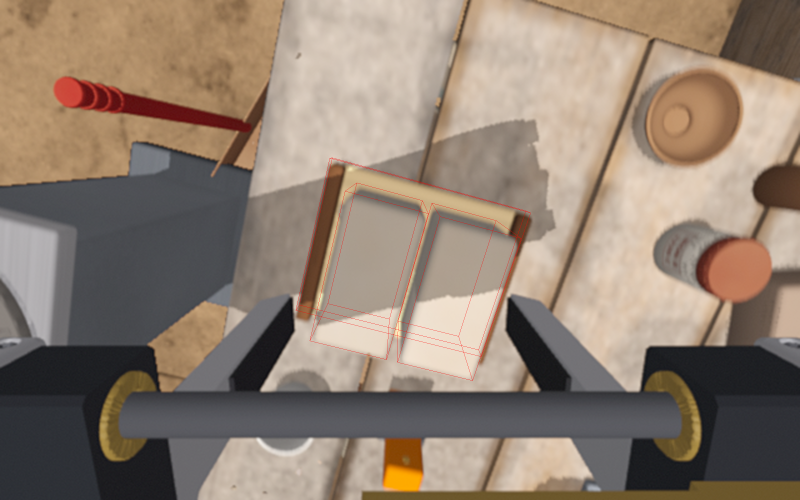

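The wrist view agrees with the cradle fit; the gap runs from about (427,205) to (400,335). Carrying on to the rack.

```bash
python3 -m crank '{"steps":[[[-0.592,-0.196,0],[0,0,0],94],[[-0.592,-0.196,0],[0,0,0],94],[[-0.592,-0.196,0],[0,0,0],94],[[-0.592,-0.196,0],[0,0,0],94],[[-0.592,-0.196,0],[0,0,0],94],[[-0.592,-0.196,0],[0,0,0],94],[0,0,0],[[0,0,0],[0,0,0],94],[[0,0,0],[0,0,0],94],[[0,0,0],[0,0,0],94]]}' || true
python3 - <<'E'
from fit import *
d=np.load("wr0.npz");p={k:d[k] for k in d}
# rectify the plane z=0.1 in world x 0.46..0.52, y .16...28
np.set_printoptions(precision=4,suppress=True,linewidth=200)
def prof(p,name):
    xs=np.arange(.462,.515,.0005);g=cv2.cvtColor(p["img"],cv2.COLOR_BGR2GRAY).astype(np.float32)
    for y in np.arange(.17,.28,.015):
        uv=proj(p,np.c_[xs,np.full_like(xs,y),np.full_like(xs,.1)]).astype(np.float32)
        v=cv2.remap(g,uv[:,:1],uv[:,1:],1).ravel();v=cv2.GaussianBlur(v[:,None],(1,5),0).ravel();dv=np.diff(v)
        i,j=dv.argmin(),dv.argmax();print(name,round(y,3),"fall",xs[i],"rise",xs[j],"min",xs[v.argmin()],v.min())
prof(p,"wrist");t=snapshot("top");prof(t,"top");prof(snapshot("scene"),"scene")
E
```

```text
wrist 0.17 fall 0.48200000000000004 rise 0.49450000000000005 min 0.49350000000000005 168.86548
wrist 0.185 fall 0.48900000000000005 rise 0.49350000000000005 min 0.49150000000000005 127.63599
wrist 0.2 fall 0.48650000000000004 rise 0.49400000000000005 min 0.48850000000000005 117.74707
wrist 0.215 fall 0.48650000000000004 rise 0.48400000000000004 min 0.48850000000000005 118.27283
wrist 0.23 fall 0.48650000000000004 rise 0.48350000000000004 min 0.49150000000000005 107.31909
wrist 0.245 fall 0.48600000000000004 rise 0.48350000000000004 min 0.48900000000000005 106.66821
wrist 0.26 fall 0.48600000000000004 rise 0.48350000000000004 min 0.49150000000000005 107.5791
wrist 0.275 fall 0.48600000000000004 rise 0.48350000000000004 min 0.48850000000000005 105.61212
top 0.17 fall 0.48150000000000004 rise 0.49350000000000005 min 0.49000000000000005 96.89209
top 0.185 fall 0.48150000000000004 rise 0.49400000000000005 min 0.49050000000000005 98.99475
top 0.2 fall 0.48150000000000004 rise 0.49400000000000005 min 0.49050000000000005 100.01227
top 0.215 fall 0.48700000000000004 rise 0.49400000000000005 m
[... 477 characters left out ...]
000000004 120.75293
scene 0.185 fall 0.47950000000000004 rise 0.49000000000000005 min 0.48500000000000004 114.06799
scene 0.2 fall 0.48100000000000004 rise 0.48950000000000005 min 0.48500000000000004 116.71716
scene 0.215 fall 0.48000000000000004 rise 0.49050000000000005 min 0.48550000000000004 118.39734
scene 0.23 fall 0.48000000000000004 rise 0.49250000000000005 min 0.48500000000000004 113.70166
scene 0.245 fall 0.47950000000000004 rise 0.49000000000000005 min 0.48500000000000004 114.54675
scene 0.26 fall 0.48300000000000004 rise 0.48950000000000005 min 0.48600000000000004 121.19678
scene 0.275 fall 0.47650000000000003 rise 0.49300000000000005 min 0.49150000000000005 171.56042invalid input
```

```bash
python3 -m crank '{"steps":[[[-0.592,-0.196,0],[0,0,0],94],[[-0.592,-0.196,0],[0,0,0],94],[[-0.592,-0.196,0],[0,0,0],94],[[-0.592,-0.196,0],[0,0,0],94],[[-0.592,-0.196,0],[0,0,0],94],[[-0.592,-0.196,0],[0,0,0],94],[[0,0,0],[0,0,0],94],[[0,0,0],[0,0,0],94],[[0,0,0],[0,0,0],94],[[0,0,0],[0,0,0],94]]}'
python3 - <<'E'
from fit import *
p,o=wrist()
Q=np.load("q.npy",allow_pickle=True).item();np.set_printoptions(precision=4,suppress=True)
print(o["tcp_pos"],o["eef_rot"])
L=outline_of("gap_gauge",p)
for d in L[:3]:
    print(d["confidence"],d["uv"],d["region"].sum())
for d in L[:2]:
    q,e=fit(M["gap_gauge"],[(p,d["region"].astype(np.float32))],np.array([.441,-.248,.25]));print(q[:2],np.degrees(q[2]),e)
b=cv2.resize(p["img"],None,fx=5,fy=5,interpolation=2)
overlay(b,M["gap_gauge"],p,Q["gap_gauge"],(0,0,255))
overlay(b,M["rack"],p,np.r_[Q["gap_gauge"][:2]+.045*np.array([-np.sin(.24),np.cos(.24)]),.24],(0,255,0))
cv2.imwrite("pics/v6.png",cv2.resize(b,(800,500),interpolation=3))
E
```

```text
clock: 6.1
tcp_pos: [0.4417, -0.2461, 0.2307]
eef_rot: [0.608, 0.794, 0.0, -0.0]
contact_force: [-0.1, -0.0, -0.3]
gripper_width: 1.003
finger_force: 0.0
[ 0.4417 -0.2461  0.2307] [ 0.6081  0.7938  0.0002 -0.0001]
0.71 [318.4, 202.5] 1389
[ 0.4406 -0.2477] 14.106846554363601 0.09950530529022217
```

View pics/v6.png

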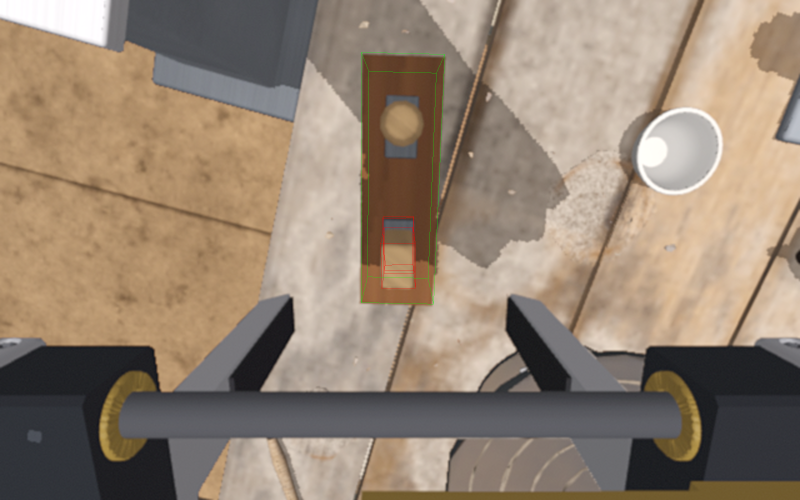

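```bash
python3 -m crank '{"steps":[[[-0.02,-0.02,0.4],[0,0,1.3],94],[[0,0,0.5],[0,0,0],94],[[0,0,0.5],[0,0,0],94],[[0,0,0.5],[0,0,0],94],[[0,0,0.5],[0,0,0],94],[[0,0,0.34],[0,0,0],94],[[0,0,0],[0,0,0],10],[[0,0,0],[0,0,0],10],[[0,0,0],[0,0,0],10],[[0,0,0],[0,0,0],10]]}' 45
python3 -m crank '{"steps":[[[0,0,0],[0,0,0],10],[[0,0,0],[0,0,0],10],[[0,0,0],[0,0,0],10],[[0,0,0],[0,0,0],10],[[0,0,0],[0,0,0],10],[[0,0,0],[0,0,0],10],[[0,0,0],[0,0,0],10],[[0,0,0],[0,0,0],10],[[0,0,0],[0,0,0],10],[[0,0,0],[0,0,0],10]]}'
```

```text
clock: 7.2
tcp_pos: [0.4413, -0.2485, 0.0946]
eef_rot: [0.618, 0.786, 0.0, 0.001]
contact_force: [0.7, -1.0, 0.3]
gripper_width: 0.696
finger_force: 0.0
clock: 8.2
tcp_pos: [0.4406, -0.2485, 0.0937]
eef_rot: [0.618, 0.786, -0.0, -0.0]
contact_force: [0.2, -0.4, -0.7]
gripper_width: 0.234
finger_force: 45.0
```

```bash
python3 -m crank '{"steps":[[[0,0,-0.1],[0,0,0],10],[[0,0,-0.3],[0,0,0],10],[[0,0,-0.4],[0,0,0],10],[[0,0,-0.5],[0,0,0],10],[[0,0,-0.5],[0,0,0],10],[[0,0,-0.5],[0,0,0],10],[[0,0,-0.4],[0,0,0],10],[[0,0,-0.1],[0,0,4.6],10],[[0,0,0],[0,0,4.6],10],[[0,0,0],[0,0,4.6],10]]}' 45
python3 - <<'E'
from fit import *
o=sensors.get_obs();R=Ro.from_quat(o["eef_rot"]).as_matrix();np.set_printoptions(precision=4,suppress=True)
print(R,o["contact_force"],o["gripper_width"],(R.T@(np.array([.4882,.2214,.24])-o["tcp_pos"]))/.05)
E
```

```text
clock: 9.2
tcp_pos: [0.4406, -0.2487, 0.235]
eef_rot: [0.709, 0.705, 0.001, 0.0]
contact_force: [0.8, 0.8, -1.6]
gripper_width: 0.232
finger_force: 45.0
[[ 0.0056  1.      0.0013]
 [ 1.     -0.0056  0.0002]
 [ 0.0002  0.0013 -1.    ]] [ 0.8021  0.7875 -1.6457] 0.23244361957811296 [ 9.4072  0.9    -0.0971]
```

```bash
python3 -m crank '{"steps":[[[0.2,0.02,0],[0,0,0],10],[[0.4,0.04,0],[0,0,0],10],[[0.55,0.05,0],[0,0,0],10],[[0.55,0.05,0],[0,0,0],10],[[0.55,0.05,0],[0,0,0],10],[[0.55,0.05,0],[0,0,0],10],[[0.55,0.05,0],[0,0,0],10],[[0.55,0.05,0],[0,0,0],10],[[0.55,0.05,0],[0,0,0],10],[[0.55,0.05,0],[0,0,0],10]]}' 
python3 -m crank '{"steps":[[[0.55,0.05,0],[0,0,0],10],[[0.55,0.05,0],[0,0,0],10],[[0.55,0.05,0],[0,0,0],10],[[0.55,0.05,0],[0,0,0],10],[[0.55,0.05,0],[0,0,0],10],[[0.55,0.06,0],[0,0,0],10],[[0.55,0.06,0],[0,0,0],10],[[0.35,0.04,0],[0,0,0],10],[[0.19,0.02,0],[0,0,0],10],[[0,0,0],[0,0,0],10]]}'
python3 - <<'E'
from fit import *
Q=np.load("q.npy",allow_pickle=True).item();np.set_printoptions(precision=4,suppress=True)
o=sensors.get_obs();print(o["tcp_pos"],o["eef_rot"],o["gripper_width"])
G=[box(-.003,.003,-.015,.015,0,.06),box(-.012,.012,-.022,.022,.06,.068)]
tip=o["tcp_pos"][2]-.079
for i,(n,x,y,w,h) in enumerate([("scene",150,130,140,105),("top",170,200,120,90)]):
    p=snapshot(n);b=cv2.resize(p["img"],None,fx=5,fy=5,interpolation=2)
    raw=b.copy()
    overlay(b,[g+[0,0,tip] for g in G],p,[*o["tcp_pos"][:2],0],(0,255,0));overlay(b,M["cradle"],p,[.4882,.2214,0],(0,0,255))
    a=[cv2.resize(k[y*5:(y+h)*5,x*5:(x+w)*5],(400,300),interpolation=3) for k in(raw,b)]
    A=np.hstack(a) if i==0 else np.vstack([A,np.hstack(a)])
cv2.imwrite("pics/v7.png",A)
p,_=wrist();cv2.imwrite("pics/w7.png",p["img"]);np.savez("wr7.npz",img=p["img"],camera_matrix=p["camera_matrix"],R=p["R"],t=p["t"])
E
```

```text
clock: 10.2
tcp_pos: [0.4641, 0.0022, 0.2348]
eef_rot: [0.708, 0.706, 0.0, 0.0]
contact_force: [-0.0, 0.1, -1.3]
gripper_width: 0.235
finger_force: 45.0
clock: 11.2
tcp_pos: [0.486, 0.2214, 0.2339]
eef_rot: [0.707, 0.707, -0.0, 0.0]
contact_force: [0.4, -0.9, -0.4]
gripper_width: 0.235
finger_force: 45.0
[0.486  0.2214 0.2339] [ 0.7075  0.7067 -0.0001  0.0002] 0.23489296305551854
```

View pics/v7.png

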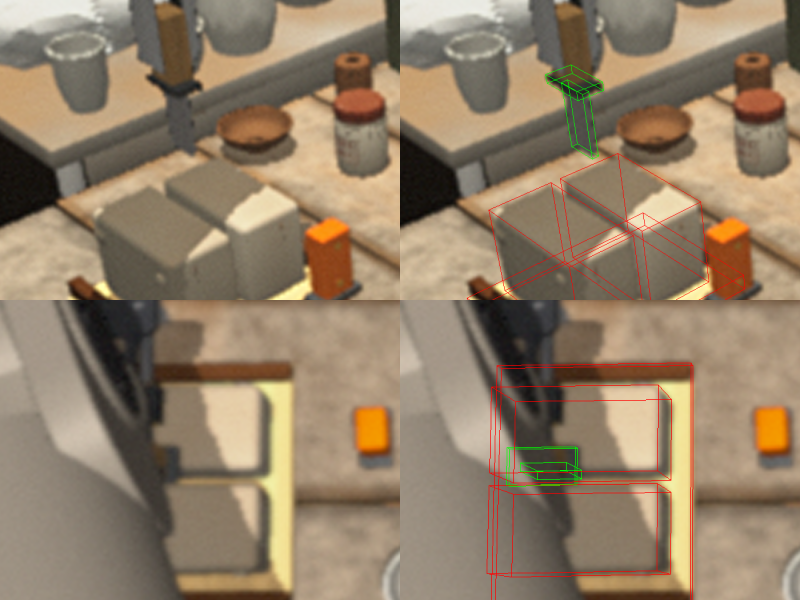

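```bash
python3 -m crank '{"steps":[[[0,0.036,0.2],[0,0,0],10],[[0,0,0.3],[0,0,0],10],[[0,0,0.25],[0,0,0],10],[[0,0,0.15],[0,0,0],10],[[0,0,0.06],[0,0,0],10],[[0,0,0.06],[0,0,0],10],[[0,0,0.06],[0,0,0],10],[[0,0,0],[0,0,0],10],[[0,0,0],[0,0,0],10],[[0,0,0],[0,0,0],10]]}' 
python3 - <<'E'
from fit import *
o=sensors.get_obs();print(o["tcp_pos"],o["contact_force"],o["moment"])
G=[box(-.003,.003,-.015,.015,0,.06),box(-.012,.012,-.022,.022,.06,.068)]
tip=o["tcp_pos"][2]-.079;print(tip)
p=snapshot("scene");b=cv2.resize(p["img"],None,fx=5,fy=5,interpolation=2);raw=b.copy()
overlay(b,[g+[0,0,tip] for g in G],p,[*o["tcp_pos"][:2],0],(0,255,0));overlay(b,M["cradle"],p,[.4878,.2214,0],(0,0,255))
x,y,w,h=180,140,80,100
cv2.imwrite("pics/v8.png",np.hstack([k[y*5:(y+h)*5,x*5:(x+w)*5] for k in(raw,b)]))
E
```

```text
clock: 12.35
tcp_pos: [0.4879, 0.2211, 0.1799]
eef_rot: [0.708, 0.706, 0.0, 0.0]
contact_force: [-0.5, 0.9, -0.9]
gripper_width: 0.234
finger_force: 45.0
[0.48786941 0.22105464 0.17987712] [-0.52059595  0.88209591 -0.87407357] [-0.00782274  0.00986087  0.01633776]
0.10087712178851395
```

View pics/v8.png

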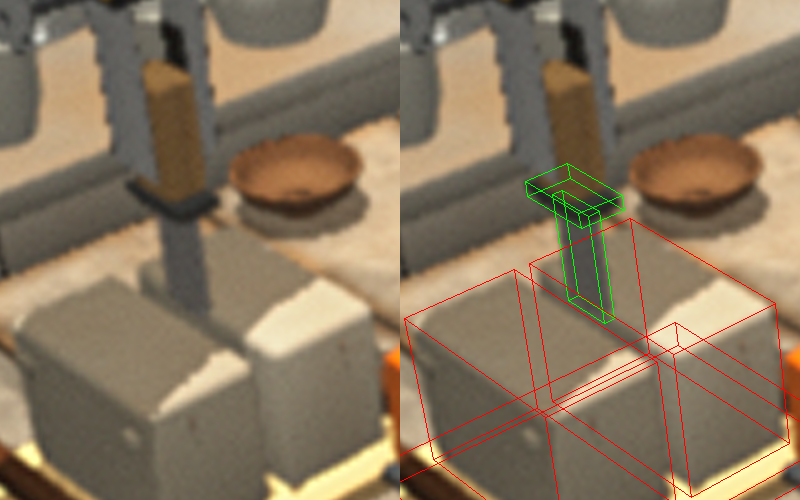

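The blade tip, at (190,312) in the crop, sits over the gap. I'll push on gently and watch the force.

```bash
python3 -m crank '{"steps":[[[0,0,0.03],[0,0,0],10],[[0,0,0.03],[0,0,0],10],[[0,0,0.03],[0,0,0],10],[[0,0,0.03],[0,0,0],10],[[0,0,0.03],[0,0,0],10],[[0,0,0],[0,0,0],10],[[0,0,0],[0,0,0],10],[[0,0,0],[0,0,0],10],[[0,0,0],[0,0,0],10],[[0,0,0],[0,0,0],10]]}'
```

```text
clock: 13.4
tcp_pos: [0.4878, 0.221, 0.1722]
eef_rot: [0.708, 0.706, 0.0, 0.0]
contact_force: [0.3, -0.4, -0.8]
gripper_width: 0.231
finger_force: 45.0
```

```bash
python3 -m crank '{"steps":[[[0,0,0.08],[0,0,0],10],[[0,0,0.08],[0,0,0],10],[[0,0,0.08],[0,0,0],10],[[0,0,0.08],[0,0,0],10],[[0,0,0.08],[0,0,0],10],[[0,0,0.08],[0,0,0],10],[[0,0,0.08],[0,0,0],10],[[0,0,0.08],[0,0,0],10],[[0,0,0.08],[0,0,0],10],[[0,0,0.08],[0,0,0],10]]}'
```

```text
clock: 14.4
tcp_pos: [0.4878, 0.221, 0.1318]
eef_rot: [0.708, 0.706, -0.0, -0.0]
contact_force: [-0.3, -0.7, -1.0]
gripper_width: 0.232
finger_force: 45.0
```

```bash
python3 -m crank '{"steps":[[[0,0,0.08],[0,0,0],10],[[0,0,0.06],[0,0,0],10],[[0,0,0.04],[0,0,0],10],[[0,0,0.02],[0,0,0],10],[[0,0,0.02],[0,0,0],10],[[0,0,0.02],[0,0,0],10],[[0,0,0.01],[0,0,0],10],[[0,0,0.01],[0,0,0],10],[[0,0,0],[0,0,0],10],[[0,0,0],[0,0,0],10]]}'
```

```text
clock: 15.4
tcp_pos: [0.4878, 0.221, 0.1192]
eef_rot: [0.708, 0.706, 0.0, 0.0]
contact_force: [-0.0, 0.0, -0.9]
gripper_width: 0.232
finger_force: 45.0
```

```bash
python3 -m crank '{"steps":[[[0,0,0.01],[0,0,0],10],[[0,0,0.01],[0,0,0],10],[[0,0,0.01],[0,0,0],10],[[0,0,0],[0,0,0],10],[[0,0,0],[0,0,0],10],[[0,0,0],[0,0,0],10],[[0,0,0],[0,0,0],10],[[0,0,0],[0,0,0],10],[[0,0,0],[0,0,0],10],[[0,0,0],[0,0,0],10]]}'
```

```text
clock: 16.4
tcp_pos: [0.4879, 0.221, 0.1186]
eef_rot: [0.708, 0.706, 0.0, -0.0]
contact_force: [-7.0, -3.5, 21.0]
gripper_width: 0.236
finger_force: 45.0
```

The shoulders are seated at 21 N. I'll draw the gauge straight out, then refine the camera pose.

```bash
python3 -m crank '{"steps":[[[0,0,-0.05],[0,0,0],10],[[0,0,-0.2],[0,0,0],10],[[0,0,-0.3],[0,0,0],10],[[0,0,-0.3],[0,0,0],10],[[0,0,-0.3],[0,0,0],10],[[0,0,-0.3],[0,0,0],10],[[0,0,-0.3],[0,0,0],10],[[0,0,-0.3],[0,0,0],10],[[0,0,-0.3],[0,0,0],10],[[0,0,-0.15],[0,0,0],10]]}'
python3 - <<'E'
from fit import *
np.set_printoptions(precision=4,suppress=True)
o=sensors.get_obs();print(o["tcp_pos"],o["eef_rot"],o["contact_force"],o["gripper_width"])
S={n:snapshot(n) for n in("scene","top")};ob=[]
for n in S:
    L=[d for d in outline_of("camera_stand",S[n]) if d["confidence"]>.4][:1]
    for d in L: ob.append((S[n],d["region"].astype(np.float32)));print(n,d["confidence"],d["uv"],d["region"].sum());cv2.imwrite(f"pics/m_{n}.png",d["region"]*255)
    cv2.imwrite(f"pics/s_{n}.png",S[n]["img"])
ring=head(np.array([[x,.024*np.cos(t),.024*np.sin(t)] for t in np.linspace(0,6.28,16) for x in(0,.012)]))
for x0 in(.006,.012,.018):
    mod=M["foot"]+[cyl(0,0,.009,0,.347),cyl(0,0,.016,.295,.33),head(box(x0,x0+.062,-.025,.025,-.023,.023)),ring,
      np.vstack([cyl(0,0,.009,.305,.323),head(box(x0+.06,x0+.062,-.009,.009,-.009,.009))])]
    for s in ([k] for k in ob):
        q,e=fit(mod,s,np.array([.83,-.018,.06]));c=q[:2]-.2688*np.array([np.cos(q[2]),np.sin(q[2])]);print(x0,q[:2],round(np.degrees(q[2]),2),"loss",round(e,3),"focus",c)
E
```

```text
clock: 17.4
tcp_pos: [0.4882, 0.2211, 0.2443]
eef_rot: [0.708, 0.706, 0.001, 0.0]
contact_force: [-0.5, -0.1, -1.6]
gripper_width: 0.233
finger_force: 45.0
[0.4882 0.2211 0.2443] [0.7078 0.7064 0.0008 0.0001] [-0.4555 -0.1205 -1.6488] 0.23250358951402647
scene 0.93 [385.4, 148.0] 3323
top 0.74 [320.6, 127.8] 2459
0.006 [ 0.8292 -0.0168] 4.91 loss 0.145 focus [ 0.5614 -0.0398]
0.006 [ 0.8305 -0.0184] 3.55 loss 0.076 focus [ 0.5622 -0.035 ]
0.012 [ 0.8302 -0.0163] 4.55 loss 0.13 focus [ 0.5622 -0.0377]
0.012 [ 0.8303 -0.0181] 3.7 loss 0.076 focus [ 0.5621 -0.0355]
0.018 [ 0.8296 -0.0167] 4.61 loss 0.113 focus [ 0.5617 -0.0383]
0.018 [ 0.8304 -0.0181] 3.62 loss 0.076 focus [ 0.5621 -0.0351][ WARN:0@6.221] global loadsave.cpp:1063 imwrite_ Unsupported depth image for selected encoder is fallbacked to CV_8U.
```

```bash
python3 -m crank '{"steps":[[[-0.15,0,0],[-2,0,0],10],[[-0.3,0,0],[-3,0,0],10],[[-0.4,0,0],[-4,0,0],10],[[-0.5,0,0],[-4,0,0],10],[[-0.5,0,0],[-4,0,0],10],[[-0.5,0,0],[-4,0,0],10],[[-0.5,0,0],[-3,0,0],10],[[-0.5,0,0],[-1,0,0],10],[[-0.4,0,0],[0,0,0],10],[[-0.2,0,0],[0,0,0],10]]}'
cat > goal.py <<'E'
from fit import *
np.set_printoptions(precision=4,suppress=True)
def goal(f=np.array([.5619,-.0365,.220]),psi=4.1,off=.0786):
    H=Ro.from_euler('z',psi,degrees=True).as_matrix()@Rh
    cz=H[:,2];Rt=np.c_[np.cross(H[:,0],-cz),H[:,0],-cz]
    return f+cz*(off-.03),Rt,H
def delta(*a,**k):
    o=sensors.get_obs();R=Ro.from_quat(o["eef_rot"]).as_matrix();P,Rt,H=goal(*a,**k)
    rv=Ro.from_matrix(R.T@Rt).as_rotvec(degrees=True)
    print("tcp",o["tcp_pos"],"goal",P,"turn",rv,"shift before turn",R.T@(P-o["tcp_pos"])/.05,"after turn",Rt.T@(P-o["tcp_pos"])/.05,"w",o["gripper_width"],"F",o["contact_force"],o["joints"])
if __name__=="__main__": delta()
E
python3 goal.py
```

```text
clock: 18.6
tcp_pos: [0.4867, 0.0219, 0.242]
eef_rot: [0.692, 0.689, 0.153, 0.153]
contact_force: [0.4, 0.8, -0.9]
gripper_width: 0.234
finger_force: 45.0
tcp [0.4867 0.0219 0.242 ] goal [ 0.5414 -0.038   0.264 ] turn [-0.0594  1.796  -3.8903] shift before turn [-1.1933  1.1811  0.0627] after turn [-1.2721  1.0973  0.0252] w 0.23361001208033186 F [ 0.3935  0.7793 -0.9353] [-0.9574 -0.281   0.5877  2.3163  0.4817  0.699  -0.675 ]
```

```bash
python3 -m crank '{"steps":[[[0,0,0],[0,1.8,-3.9],10],[[-0.12,0.1,0],[0,0,0],10],[[-0.25,0.2,0],[0,0,0],10],[[-0.25,0.2,0.02],[0,0,0],10],[[-0.25,0.2,0],[0,0,0],10],[[-0.2,0.2,0],[0,0,0],10],[[-0.15,0.15,0],[0,0,0],10],[[-0.05,0.05,0],[0,0,0],10],[[0,0,0],[0,0,0],10],[[0,0,0],[0,0,0],10]]}'
python3 - <<'E'
from goal import *
delta();P,Rt,H=goal();o=sensors.get_obs();R=Ro.from_quat(o["eef_rot"]).as_matrix()
G=[box(-.003,.003,-.015,.015,0,.06),box(-.012,.012,-.022,.022,.06,.068),box(-.011,.011,-.015,.015,.068,.128)]
# gauge frame: z=-tool z, x=tool y, y
Rg=np.c_[R[:,1],np.cross(-R[:,2],R[:,1]),-R[:,2]];tip=o["tcp_pos"]+.0786*R[:,2]
x,y,w,h=None,None,None,None
out=[]
for n,(x,y,w,h) in dict(scene=(290,80,160,120),top=(250,90,120,90)).items():
    p=snapshot(n);b=cv2.resize(p["img"],None,fx=5,fy=5,interpolation=2);raw=b.copy()
    overlay(b,[g@Rg.T+tip for g in G],p,[0,0,0],(0,255,0));overlay(b,M["foot"]+[head(box(.016,.078,-.025,.025,-.023,.023)),M["stand"][-1]],p,[.830,-.0173,np.radians(4.1)],(0,0,255))
    out.append(np.hstack([cv2.resize(k[y*5:(y+h)*5,x*5:(x+w)*5],(400,300),interpolation=3) for k in(raw,b)]))
cv2.imwrite("pics/v9.png",np.vstack(out))
E
```

```text
clock: 19.6
tcp_pos: [0.542, -0.0356, 0.2648]
eef_rot: [0.665, 0.715, 0.158, 0.147]
contact_force: [0.6, -0.4, -1.5]
gripper_width: 0.228
finger_force: 45.0
tcp [ 0.542  -0.0356  0.2648] goal [ 0.5414 -0.038   0.264 ] turn [-0.0341 -0.0066  0.1014] shift before turn [-0.0458 -0.0189  0.007 ] after turn [-0.0458 -0.0188  0.007 ] w 0.22760886298581717 F [ 0.5644 -0.3825 -1.4981] [-1.0641 -0.256   0.8943  2.1991  0.362   0.6926 -0.3005]
```

View pics/v9.png

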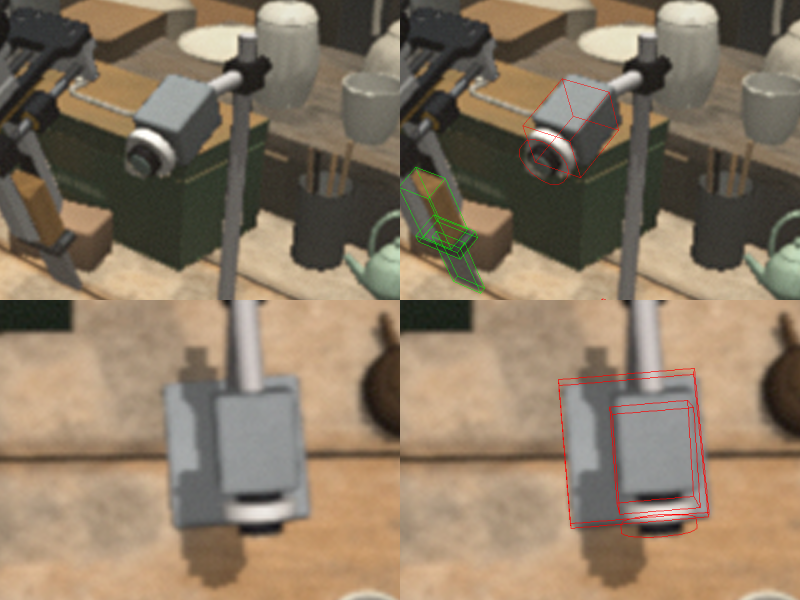

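```bash
python3 -m crank '{"steps":[[[-0.023,-0.01,0.003],[0,0,0.1],10],[[-0.023,-0.01,0.003],[0,0,0],10],[[0,0,0],[0,0,0],10],[[0,0,0],[0,0,0],10],[[0,0,0],[0,0,0],10],[[0,0,0],[0,0,0],10],[[0,0,0],[0,0,0],10],[[0,0,0],[0,0,0],10],[[0,0,0],[0,0,0],10],[[0,0,0],[0,0,0],10]]}'
python3 - <<'E'
from goal import *
delta();o=sensors.get_obs();R=Ro.from_quat(o["eef_rot"]).as_matrix()
G=[box(-.003,.003,-.015,.015,0,.06),box(-.012,.012,-.022,.022,.06,.068),box(-.011,.011,-.015,.015,.068,.128)]
Rg=np.c_[R[:,1],np.cross(-R[:,2],R[:,1]),-R[:,2]];tip=o["tcp_pos"]+.0786*R[:,2]
c=lambda r,x:head(np.array([[x,r*np.cos(t),r*np.sin(t)] for t in np.linspace(0,6.28,40)]))
out=[];q=[.830,-.0173,np.radians(4.1)]
for n,L in dict(scene=[(340,115,40,60),(275,135,60,90)],top=[(310,135,40,60),(300,150,60,90)]).items():
    p=snapshot(n);b=cv2.resize(p["img"],None,fx=5,fy=5,interpolation=2);raw=b.copy()
    overlay(b,[g@Rg.T+tip for g in G],p,[0,0,0],(0,255,0));overlay(b,[c(.016,0),c(.024,.008),head(box(.018,.08,-.025,.025,-.023,.023))],p,q,(0,0,255))
    cr=lambda k,v:cv2.resize(k[v[1]*5:(v[1]+v[3])*5,v[0]*5:(v[0]+v[2])*5],(200,300),interpolation=3)
    out.append(np.hstack([cr(raw,L[0]),cr(b,L[0]),cr(raw,L[1]),cr(b,L[1])]))
cv2.imwrite("pics/v10.png",np.vstack(out))
E
```

```text
clock: 20.7
tcp_pos: [0.5416, -0.0385, 0.2643]
eef_rot: [0.665, 0.715, 0.159, 0.147]
contact_force: [0.5, -0.1, -0.2]
gripper_width: 0.228
finger_force: 45.0
tcp [ 0.5416 -0.0385  0.2643] goal [ 0.5414 -0.038   0.264 ] turn [-0.0042 -0.0215 -0.0136] shift before turn [ 0.0116 -0.0048  0.004 ] after turn [ 0.0116 -0.0048  0.004 ] w 0.22827464624486513 F [ 0.5262 -0.1422 -0.2194] [-1.0628 -0.2585  0.8991  2.2002  0.3622  0.6913 -0.2963]
```

View pics/v10.png

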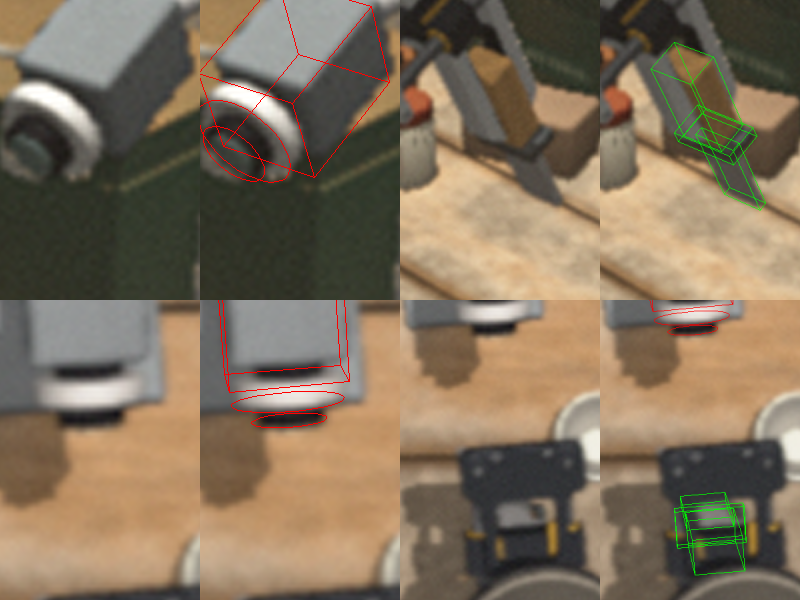

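In the scene view the predicted and real outlines of both lens and gauge are off by the same 1–1.5 px, so that calibration error cancels. In the top view the lens prediction is within half a pixel. The gauge is held still at the focus, so I'm handing in.

```bash
python3 -c "
from workcell import workorder
print(workorder.finish_job())"
```

```text
the job is handed in; nothing more can be done
None
```

I seated the flat-handled gauge in the gap until its shoulders rested on the moulds (21 N), drew it out, and handed the job in at about 21 s with it held still at the camera focus; the hand-in returned no verdict.

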